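# Slide the flat polish tin into the empty bay under the low shelf

### The job

Push the flat rectangular polish tin that lies on the table lengthwise into the empty, paper-lined bay under the low wooden shelf, until it is fully home against the back stop. Slide it along the table with the fingertips: never lift it, tip it or turn it over. Leave the tin already stored in the other bay, the round tin, the jar and the brush where they are, and finish clear of everything.

Things in the scene. Friction and masses are not known exactly. Their poses are not given: they have to be found in the camera images.
- tin: The tin to push: a closed flat rectangular dark metal tin, 110 mm long (its x) x 70 wide (its y) x 22 high (all sizes here in mm), 0.15 to 0.3 kg, loose, lying flat in front of the shelf. Origin: centre of its underside, z up. At the start its x axis is within 0.45 rad of the bay's.
- liner: White paper sheet (under 1 mm, fixed, no obstacle) on the floor of the empty bay, 66 wide, showing 37 in front of the shelf. Origin: on the table where the centre of the tin's underside is when fully home (1 short of the back stop); x points into the bay, away from the robot, y left, z up. From here the shelf's front edge is at x -34, the stop at x +56, the bay's sides at y -41 and +41.
- shelf: Low wooden shelf fixed on the table, 160 deep (x), 206 wide (y), 39 high. Its 12 thick deck (underside 27 above the table) on three 14 thick rails makes two bays side by side, 82 wide, 27 high, 90 deep to the back stop, open towards the robot. Origin: on the table, middle of the front edge; x into the bays, z up. Bay centre lines at y +48 and -48; either may be the empty one.
- stored_tin: A tin just like the one to push (110 x 70 x 22), loose, already home in the other bay, sticking out 21 in front of the shelf. Origin: centre of its underside. To be left alone.
- round_tin: Bystander: closed round polish tin, diameter 74, height 24, loose, standing to the right of the shelf. Origin: centre of its underside.
- jar: Bystander: amber glass jar with black cap, diameter 50, height 60, loose, standing to the left of the shelf. Origin: centre of its underside.
- brush: Bystander: long-handled shoe brush lying bristles down, 200 long, 50 wide, 30 high, left of the jar, roughly along x, handle towards the robot. Origin: on the table, under the middle of its head, which reaches 40 either way along x; the handle reaches to x = -160.

How it is judged:
By the outcome, as a careful person would: the job done as asked, in the order asked, and still so for the second after the job is handed in, with the robot touching nothing.
It also fails if it takes over 54 s, if anything falls off the work surface, if the arm or the gripper's body presses on something with over 40 N, if the wrist force passes 120 N, or if a joint passes its speed limit or range.

### The arm

A 6-joint arm with a two-finger parallel gripper is mounted at the origin on the work surface. World frame = base frame: x ahead of the robot, y to its left, z up, the work surface at z = 0. Lengths are in mm, angles in degrees, forces in N, time in s.
With the tool pointing down it reaches from about 350 to 850 mm from the base axis. Payload 8.1 kg.
Tool frame: the origin (TCP) lies midway between the tips of the shut fingers; the grasp point (between the pads) lies 19 mm behind it (r.pinch_z is the distance from the TCP to the grasp point, in mm); z points along the fingers, y is the line along which they close (so a half turn about z gives the same grasp; the last joint's range is limited). The gripper opens to 85 mm and grips with 20 to 120 N. Pads are 22 mm wide; open, the fingers measure 114 mm over their backs; the gripper's body (76 mm by 85 mm) begins 54 mm behind the grasp point. The pads swing forward as they close: fully open they stand 13 mm farther back than shut.
Start: joints at [-74.565, 7.471, 85.268, -0, 87.261, -4.893], TCP at [208.462, -562.627, 231.292] pointing down, gripper open.
Joint ranges: [-169.43, 169.43], [-51.17, 129.36], [1.28, 143.12], [-76.62, 256.62], [0, 156.53], [-152.29, 152.29]. Speed limits (degrees/s): [136.94, 136.94, 159.86, 180, 180, 180].

### API

Orientations are given as [roll, pitch, yaw] about the fixed x, y, z axes, in that order (R = Rz(yaw) Ry(pitch) Rx(roll)).
In Python, from bench import sensors, optics, job, r gives the robot as it stands.
- The arm moves only by the tool play_rows, never from a script. Its argument "motion" is a list that holds one entry, the list of rows, each a list of 6 numbers: the shift along the tool's x, y, z in cm, then the turn, a rotation vector about the tool's x, y, z in degrees. In form: [[[x, y, z, ax, ay, az], ...]]. A call has 1 to 5 rows; each row is the pose to reach, as a shift and turn from the pose commanded when the call began, along the tool's axes at that moment; what a row does not reach only later rows make up. A row lasts 1/10 s, in which the tool goes at most 50 mm and 8.59 degrees, less where a joint would pass 70% of its speed; a pose out of reach is approached as far as the arm can. A call with a gripper value outside its range is refused whole. "jaw" is the opening, from 0 (shut) to 1 (fully open), set as the call begins (left out, the last holds). The fingers move at their own pace and stop on an object; "squeeze" is the grip in N (left out, the last holds). Time passes only in rows, so rows that repeat a pose let the fingers close. It gives the time, the measured TCP pose, the force, the opening and the grip force at its end, in the units of the state.
- sensors.sense(): the state, without advancing time (a new reading comes with each control period).
- optics.snapshot(name): name is "scene" or "top" or "wrist"; returns a dict with "pixels" (400x640x3 uint8, red, green, blue), "mtx" (3x3 intrinsics, pixels), "R" (3x3) and "t" (3): a world point X has camera coordinates R X + t; the wrist camera has in their place "T_tool_cam" (4x4, takes a point from camera to tool coordinates, whose origin is the TCP and whose axes are the flange's). Camera axes: x right, y down, z forward; pixel columns grow to the right and rows downward; lengths in mm; the calibration is good to about 2 mm. A picture is of the moment at which its call begins: read the wrist's pose just before it. There is no depth.
- job.hand_in(): hands the job in; it is judged then, once.
The state is a dict: "time": time; "joint_pos": joint angles; "qd": joint speeds; "joint_efforts": joint torques, N m; "tool_pos": TCP position; "tcp_rot": TCP orientation; "ft_force": force on the tool from outside, world axes, zero at the start; "wrist_torque": the same for the moment, N m; "finger_gap": finger opening in mm; "grip_force": force on a finger pad.
Only numpy, scipy, OpenCV 4.12 (cv2) and the standard library are available. Lean on these libraries where they do the work, as an engineer would, in place of code of your own. Each camera call takes 0.05 s, during which the arm holds its last target. There are 200 camera calls.

## Working session

There is one attempt and no reset: what is moved stays moved. The work goes in short steps, Python scripts to look and compute and a tool call to move; the robot and the scene stay as the last step left them, time stands still between calls to the robot, and variables do not carry over. Pictures are saved under pics/ and viewed, at most 10 in all, crops included, and the job is handed in when it is done.

Besides the shell and the picture viewer there is one more tool, called after "Emit:" in YAML: its name, and indented under it one key for each argument. play_rows: Moves the arm, as the interface text tells. Its arguments: {"type":"object","properties":{"motion":{"type":"array","items":{"type":"array","items":{"type":"array","items":{"type":"number"}}}},"jaw":{"type":"number"},"squeeze":{"type":"number"}},"required":["motion"]}

```bash
mkdir -p pics; python3 - <<'E'
from bench import sensors, optics
import cv2
s=sensors.sense();print(s['time'],s['tool_pos'],s['tcp_rot'],s['finger_gap'])
for n in('scene','top'):
    p=optics.snapshot(n);cv2.imwrite(f'pics/{n}0.png',p['pixels'][:,:,::-1]);print(n,p['mtx'],p['R'],p['t'])
E
```

```text
0.0 [ 208.30689656 -562.07938448  230.24240305] [-1.79892654e+02 -8.57065214e-03  2.03284178e+01] 85.13989159094866
scene [[436.70086692   0.         319.42715994]
 [  0.         436.70086692 205.46916085]
 [  0.           0.           1.        ]] [[-0.8875783   0.46052924  0.01084322]
 [ 0.32959847  0.65132784 -0.68347414]
 [-0.32182232 -0.6030629  -0.72989419]] [ 514.65229078 -206.51244273 1331.24538235]
top [[388.39856096   0.         321.30662921]
 [  0.         388.39856096 199.68678818]
 [  0.           0.           1.        ]] [[-0.00999757 -0.99991838 -0.00795529]
 [-0.99550201  0.01070234 -0.094134  ]
 [ 0.09421145  0.00697839 -0.99552775]] [ 89.95878613 613.5268068  791.74410786]
```

View pics/top0.png

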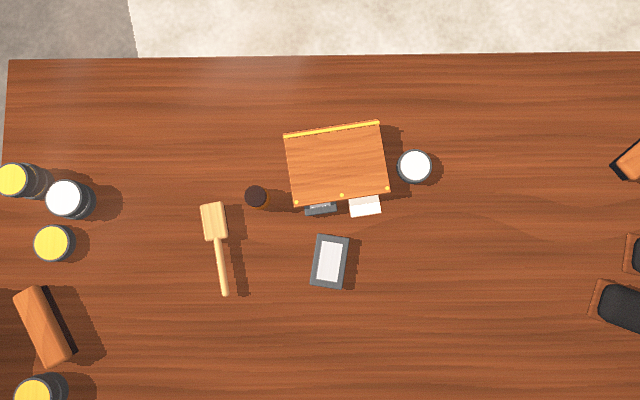

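View pics/scene0.png

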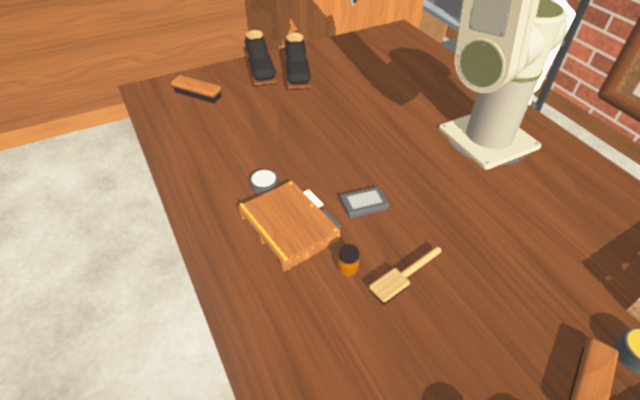

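The top view shows the tin at about (329,261), the white liner at (365,206), the stored tin's front at (320,210) and the shelf's front edge from (296,204) to (388,189). The jar is at (256,197) and the round tin at (415,166).

```bash
cat > h.py <<'E'
import numpy as np, cv2
def ray(p,px,z,R=None,t=None):
    R=p['R'] if R is None else R; t=p['t'] if t is None else t
    px=np.atleast_2d(px).astype(float)
    d=np.c_[px,np.ones(len(px))]@np.linalg.inv(p['mtx']).T@R
    c=-R.T@t
    return (c+d*((z-c[2])/d[:,2])[:,None])[:,:2]
def rect(P):
    """centre, long, short, angle of long side (deg, in -90..90]"""
    c,(w,h),a=cv2.minAreaRect(P.astype(np.float32))
    if w<h: w,h,a=h,w,a+90
    return np.round(c,1),round(w,1),round(h,1),round((a+90)%180-90,2)
def big(m,roi):
    x0,y0,x1,y1=roi; k=np.zeros(m.shape,np.uint8);k[y0:y1,x0:x1]=m[y0:y1,x0:x1]
    c,_=cv2.findContours(k,cv2.RETR_EXTERNAL,cv2.CHAIN_APPROX_NONE)
    return max(c,key=cv2.contourArea)[:,0,:]
E
python3 - <<'E'
from h import *
from bench import optics
p=optics.snapshot('top');im=p['pixels'];hsv=cv2.cvtColor(im,cv2.COLOR_RGB2HSV)
white=((hsv[...,1]<45)&(hsv[...,2]>190)).astype(np.uint8)
grey=((hsv[...,1]<90)&(hsv[...,2]>50)).astype(np.uint8)
print('label',rect(ray(p,big(white,(300,225,360,300)),22)))
print('tin',rect(ray(p,big(grey,(300,225,360,300)),22)))
print('liner',rect(ray(p,big(white,(340,185,395,225)),0.5)))
print('round',rect(ray(p,big(white,(395,140,440,190)),24)))
print('shelf dots z39',ray(p,[[297,202],[342,195],[388,188],[284,134],[378,122]],39))
cv2.imwrite('pics/crop.png',cv2.resize(im[110:310,230:450,::-1],None,fx=3.6,fy=3,interpolation=cv2.INTER_CUBIC)[:600,:800])
E
```

```text
label (array([485.7,  68.6]), 80.4, 44.9, -9.14)
tin (array([486. ,  68.5]), 109.3, 69.6, -9.52)
liner (array([603.3, -10.1]), 65.7, 38.9, -81.61)
round (array([ 687.5, -116.7]), 62.2, 60.8, 89.32)
shelf dots z39 [[609.20188425 134.33831712]
 [622.88414469  40.16847776]
 [636.56477106 -56.23719797]
 [754.52414922 161.37398875]
 [778.1483788  -38.69697424]]
```

View pics/crop.png

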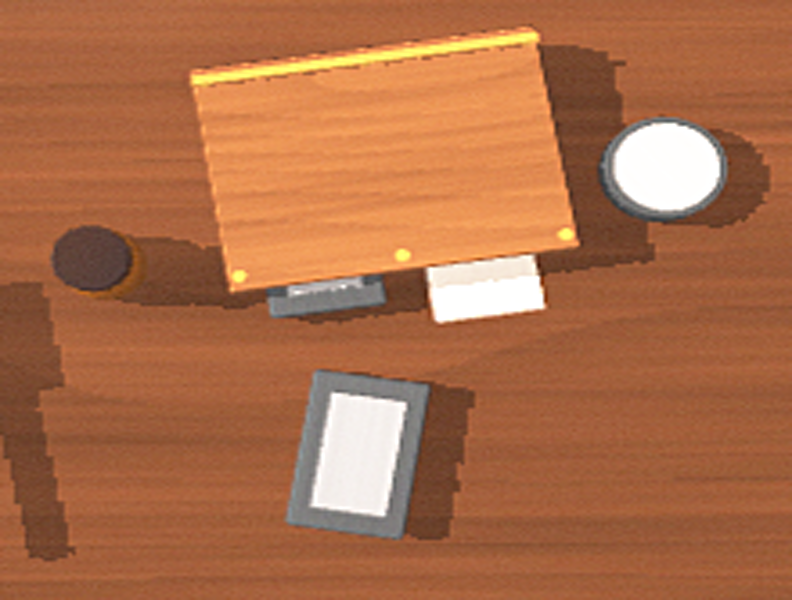

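The crop agrees: the right-hand bay is empty. The liner's origin comes out at about (654,-3) with yaw 8.3°, and the tin is at (486,68.5) with yaw -9.5°, 109x70 as expected. My plan is to straddle the tin loosely and slide it sideways onto the bay line. Then I'll push it in from behind with two fingertips.

```bash
cat > go.py <<'E'
import sys, numpy as np
from scipy.spatial.transform import Rotation as Ro
from bench import sensors
s=sensors.sense(); x,y,z,yaw=map(float,sys.argv[1:5])
R=Ro.from_euler('xyz',s['tcp_rot'],degrees=True)
T=Ro.from_euler('xyz',[180,0,yaw],degrees=True)
d=R.inv().apply(np.array([x,y,z])-s['tool_pos'])/10
print('at',np.round(s['tool_pos'],1),np.round(s['tcp_rot'],2),'t',round(s['time'],2),'\nrow',np.round(d,2),np.round((R.inv()*T).as_rotvec(degrees=True),2))
E
python3 go.py 486 68.5 120 -9.5
```

```text
at [ 208.3 -562.2  230.5] [-1.7992e+02 -1.0000e-02  2.0320e+01] t 0.15 
row [ 47.94 -49.48  11.13] [-8.000e-02  1.000e-02  2.982e+01]
```

Emit:
play_rows:
  motion:
    - [[10,-10,2,0,0,6],[20,-20,4,0,0,12],[30,-30,7,0,0,18],[39,-40,9,0,0,24],[48,-49.5,11,0,0,29.8]]
  jaw: 1

```text
time: 0.65
tool_pos: [310.1, -335.5, 192.1]
tcp_rot: [-180.0, 0.0, -9.7]
ft_force: [0.8, 0.1, 0.9]
finger_gap: 85.4
grip_force: 0.0
```

```bash
python3 go.py 486 68.5 120 -9.5
```

```text
at [ 310.1 -335.5  192.1] [-179.98    0.     -9.75] t 0.65 
row [ 10.49 -42.79   7.22] [-0.02  0.   -0.25]
```

Emit:
play_rows:
  motion:
    - [[10.5,-42.8,7.2,0,0,0],[10.5,-42.8,7.2,0,0,0],[10.5,-42.8,7.2,0,0,0],[10.5,-42.8,7.2,0,0,0],[10.5,-42.8,7.2,0,0,0]]

```text
time: 1.15
tool_pos: [407.6, -108.8, 152.2]
tcp_rot: [180.0, -0.0, -9.5]
ft_force: [1.8, -0.8, -0.7]
finger_gap: 85.2
grip_force: 0.0
```

```bash
python3 go.py 486 68.5 120 -9.5
```

```text
at [ 407.6 -108.8  152.2] [ 1.7999e+02 -4.0000e-02 -9.4900e+00] t 1.15 
row [  4.81 -18.78   3.22] [ 0.01 -0.04  0.01]
```

Emit:
play_rows:
  motion:
    - [[4.8,-18.8,3.2,0,0,0],[4.8,-18.8,3.2,0,0,0],[4.8,-18.8,3.2,0,0,0],[4.8,-18.8,3.2,0,0,0],[4.8,-18.8,3.2,0,0,0]]

```text
time: 1.65
tool_pos: [485.7, 71.6, 118.9]
tcp_rot: [-179.9, 0.1, -9.2]
ft_force: [-0.9, -1.2, 0.2]
finger_gap: 85.5
grip_force: 0.0
```

```bash
python3 go.py 486 68.5 120 -9.5; python3 - <<'E'
from h import *
from bench import sensors,optics
from scipy.spatial.transform import Rotation as Ro
s=sensors.sense();p=optics.snapshot('wrist')
cv2.imwrite('pics/w1.png',p['pixels'][:,:,::-1])
M=np.eye(4);M[:3,:3]=Ro.from_euler('xyz',s['tcp_rot'],degrees=True).as_matrix();M[:3,3]=s['tool_pos']
W=np.linalg.inv(M@p['T_tool_cam']);R,t=W[:3,:3],W[:3,3]
im=p['pixels'];hsv=cv2.cvtColor(im,cv2.COLOR_RGB2HSV)
white=((hsv[...,1]<45)&(hsv[...,2]>190)).astype(np.uint8)
n,l,st,c=cv2.connectedComponentsWithStats(white)
print(p['T_tool_cam'].round(2))
for i in range(1,n):
    if st[i,4]>400:
        q=big((l==i).astype(np.uint8),(0,0,640,400)); print(st[i],'z22',rect(ray(p,q,22,R,t)),'z0.5',rect(ray(p,q,.5,R,t)))
E
```

```text
at [485.7  71.6 118.9] [-1.7993e+02  1.2000e-01 -9.1800e+00] t 1.65 
row [ 0.08  0.3  -0.11] [-0.07  0.12  0.32]
[[  -0.     -0.97   -0.26   66.44]
 [   1.     -0.     -0.     -1.74]
 [   0.     -0.26    0.97 -142.96]
 [   0.      0.      0.      1.  ]]
[ 355    0  100   63 4567] z22 (array([602.3,  -1.3]), 60.9, 40.1, -81.84) z0.5 (array([606.8,  -7.1]), 66.4, 43.7, -81.84)
[ 297  146   59   99 5558] z22 (array([486.8,  71.5]), 79.5, 43.8, -9.7) z0.5 (array([480.9,  72.3]), 86.6, 47.7, -9.7)
```

View pics/w1.png

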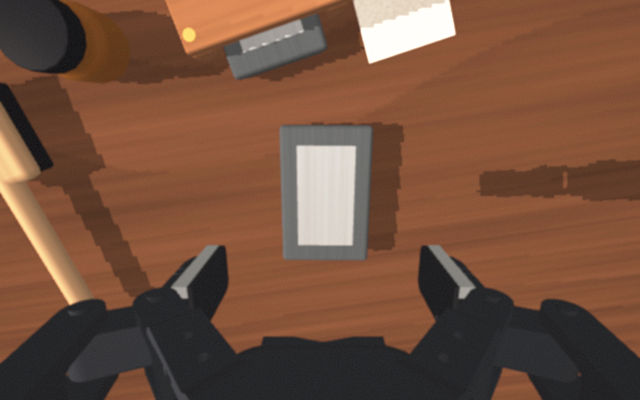

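The wrist view shows the tin at (327,193) between the open fingers, at world (487,71) and yaw -9.7°. The liner is at the upper right, which puts its origin at about (655,-0.5) with yaw 8.2°. This agrees with the top view to 3 mm. I'll lower the fingers over the tin.

Emit:
play_rows:
  motion:
    - [[0.05,0,3,0,0,0.4],[0.05,0,6,0,0,0.4],[0.05,0,9,0,0,0.4],[0.05,0,11,0,0,0.4],[0.05,0,11.6,0,0,0.4]]

```text
time: 2.2
tool_pos: [483.6, 65.4, 2.0]
tcp_rot: [179.9, 0.3, -9.9]
ft_force: [-1.0, -0.4, 0.1]
finger_gap: 85.5
grip_force: 0.0
```

Emit:
play_rows:
  motion:
    - [[0,0,0,0,0,0],[0,0,0,0,0,0],[0,0,0,0,0,0],[0,0,0,0,0,0]]
  jaw: 0.86
  squeeze: 20

```text
time: 2.6
tool_pos: [487.2, 66.6, 5.7]
tcp_rot: [-180.0, -0.1, -9.9]
ft_force: [-1.0, 0.3, -0.2]
finger_gap: 73.0
grip_force: 0.0
```

```bash
python3 - <<'E'
import numpy as np
o=np.array([655,-.5]);a=np.radians(8.25);u=np.array([np.cos(a),np.sin(a)]);v=np.array([-u[1],u[0]])
d=np.array([486.7,71.3])-o;print(d@u,d@v, o-155*u)
E
python3 go.py 501.6 -22.7 3 8.25
```

```text
-156.25555814278383 95.2067778547678 [501.60403504 -22.74135641]
at [487.2  66.6   5.7] [-1.7998e+02 -1.3000e-01 -9.8700e+00] t 2.6 
row [2.95 8.55 0.27] [ -0.    -0.13 -18.12]
```

Emit:
play_rows:
  motion:
    - [[0,0,0,0,0,0],[0,0,0,0,0,0],[0,0,0,0,0,0]]

```text
time: 2.9
tool_pos: [486.1, 66.7, 4.5]
tcp_rot: [-180.0, -0.0, -9.9]
ft_force: [0.0, 1.1, -0.1]
finger_gap: 73.2
grip_force: 0.0
```

```bash
cat > w.py <<'E'
from h import *
import sys
from bench import sensors,optics
from scipy.spatial.transform import Rotation as Ro
s=sensors.sense();p=optics.snapshot('wrist')
M=np.eye(4);M[:3,:3]=Ro.from_euler('xyz',s['tcp_rot'],degrees=True).as_matrix();M[:3,3]=s['tool_pos']
W=np.linalg.inv(M@p['T_tool_cam']);R,t=W[:3,:3],W[:3,3]
im=p['pixels'];hsv=cv2.cvtColor(im,cv2.COLOR_RGB2HSV)
cv2.imwrite(f'pics/{sys.argv[1]}.png',im[:,:,::-1])
white=((hsv[...,1]<45)&(hsv[...,2]>170)).astype(np.uint8)
n,l,st,c=cv2.connectedComponentsWithStats(white)
print(s['tool_pos'].round(1),s['tcp_rot'].round(2),s['ft_force'].round(1))
for i in range(1,n):
    if st[i,4]>400:
        q=big((l==i).astype(np.uint8),(0,0,640,400)); print(st[i],'z22',rect(ray(p,q,22,R,t)),'z0.5',rect(ray(p,q,.5,R,t)))
E
python3 w.py w2
```

```text
[486.1  66.7   4.5] [-1.80e+02 -1.00e-02 -9.86e+00] [ 0.   1.1 -0.1]
[ 387    0   79   26 1075] z22 (array([578.5,  15.8]), 27.3, 7.9, 80.07) z0.5 (array([583.1,   8.8]), 31.9, 9.3, 80.07)
[ 266  179  110   67 6272] z22 (array([511.7,  65.1]), 44.2, 28.7, 80.09) z0.5 (array([504.9,  66.4]), 51.8, 33.6, 80.09)
[ 271  287  100   54 4655] z22 (array([464.1,  73.5]), 44.4, 27.3, 81.15) z0.5 (array([449.1,  76.3]), 52.0, 32.0, 81.15)
```

View pics/w2.png

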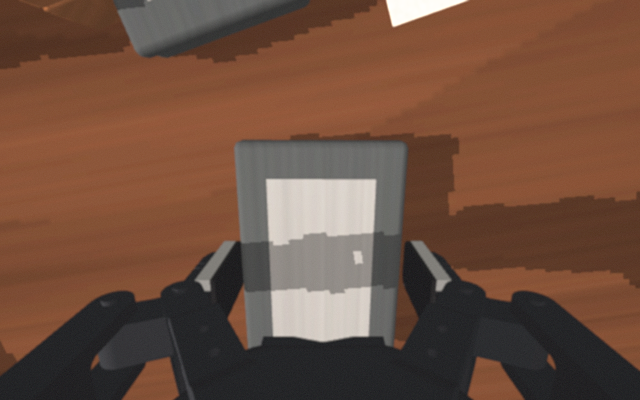

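The wrist view shows the tin between the pads with a little clearance each side, label centre about (320,260). I'll lower slightly, then sweep right along an arc while turning to the bay's yaw.

Emit:
play_rows:
  motion:
    - [[0,0,0.3,0,0,0],[0,0.3,0.4,0,0,0],[0,0.3,0.4,0,0,0]]

```text
time: 3.25
tool_pos: [485.3, 63.6, 0.1]
tcp_rot: [180.0, 0.0, -9.9]
ft_force: [-0.6, 0.4, -0.1]
finger_gap: 73.9
grip_force: 0.2
```

Emit:
play_rows:
  motion:
    - [[0,0.6,0,0,0,-1.2],[0.03,1.2,0,0,0,-2.4],[0.06,1.8,0,0,0,-3.6],[0.1,2.4,0,0,0,-4.8],[0.17,3,0,0,0,-6]]

```text
time: 3.75
tool_pos: [481.8, 33.7, 0.2]
tcp_rot: [-180.0, 0.0, -3.8]
ft_force: [-0.5, 0.8, -0.7]
finger_gap: 73.2
grip_force: 0.5
```

Emit:
play_rows:
  motion:
    - [[0,0.6,0,0,0,-1.2],[0.03,1.2,0,0,0,-2.4],[0.06,1.8,0,0,0,-3.6],[0.1,2.4,0,0,0,-4.8],[0.17,3,0,0,0,-6]]

```text
time: 4.25
tool_pos: [481.5, 3.7, 0.2]
tcp_rot: [-180.0, 0.0, 2.2]
ft_force: [0.4, 1.2, 0.2]
finger_gap: 73.3
grip_force: 0.6
```

Emit:
play_rows:
  motion:
    - [[0,0.6,0,0,0,-1.2],[0.03,1.2,0,0,0,-2.4],[0.06,1.8,0,0,0,-3.6],[0.1,2.4,0,0,0,-4.8],[0.17,3,0,0,0,-6.1]]

```text
time: 4.75
tool_pos: [484.2, -26.2, 0.2]
tcp_rot: [-180.0, 0.0, 8.3]
ft_force: [-0.3, 1.1, -0.3]
finger_gap: 73.6
grip_force: 0.6
```

Emit:
play_rows:
  motion:
    - [[0,0,0,0,0,0],[0,0,0,0,0,0],[0,0,0,0,0,0]]

```text
time: 5.05
tool_pos: [484.5, -25.9, 0.4]
tcp_rot: [-180.0, 0.0, 8.2]
ft_force: [0.8, 0.6, 0.2]
finger_gap: 73.8
grip_force: 0.0
```

```bash
python3 go.py 486.3 -26.9 0 8.25; python3 - <<'E'
from h import *
from bench import optics
p=optics.snapshot('top');cv2.imwrite('pics/top1.png',cv2.resize(p['pixels'][110:310,230:450,::-1],None,fx=3.6,fy=3,interpolation=cv2.INTER_CUBIC))
E
```

```text
at [ 4.845e+02 -2.590e+01  4.000e-01] [-1.8e+02  1.0e-02  8.2e+00] t 5.05 
row [0.17 0.12 0.04] [-0.    0.01 -0.05]
```

View pics/top1.png

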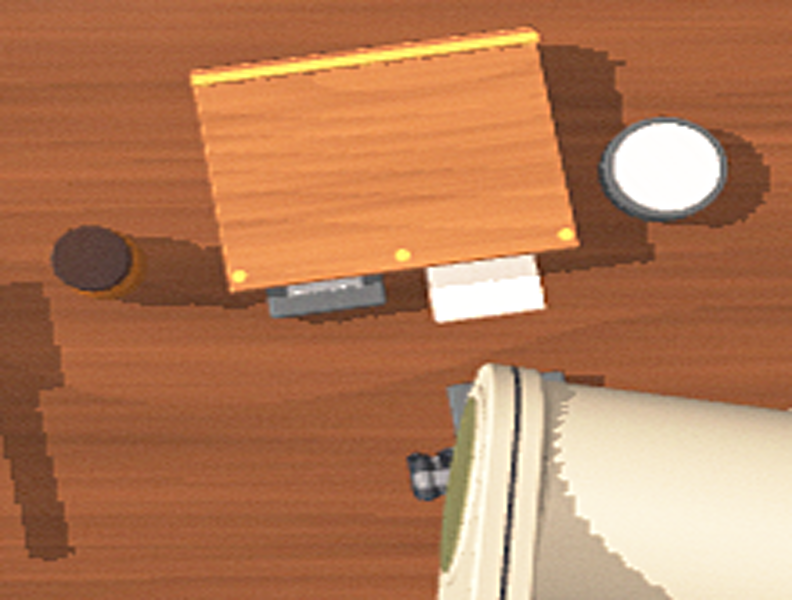

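The tin has slid across and its front edge shows at (505,380), just below the liner. I'll align it with a brief light closing, open, rise clear and move back.

Emit:
play_rows:
  motion:
    - [[0,0.1,0,0,0,0],[0,0.1,0,0,0,0],[0,0.1,0,0,0,0]]
  jaw: 0.8

```text
time: 5.4
tool_pos: [484.8, -26.9, 0.5]
tcp_rot: [-180.0, -0.0, 8.2]
ft_force: [-1.0, 2.3, 2.4]
finger_gap: 69.2
grip_force: 24.0
```

Emit:
play_rows:
  motion:
    - [[0,0,0,0,0,0],[0,0,0,0,0,0],[0,0,0,0,0,0],[0,0,-0.5,0,0,0],[0,0,-2,0,0,0]]
  jaw: 1

```text
time: 5.9
tool_pos: [483.3, -26.9, 19.4]
tcp_rot: [-179.9, 0.2, 8.2]
ft_force: [-0.2, -0.3, 0.5]
finger_gap: 85.6
grip_force: 0.0
```

Emit:
play_rows:
  motion:
    - [[0,0,-3,0,0,0],[-3,0,-6,0,0,0],[-6,0,-8,0,0,0],[-8.5,0,-8,0,0,0],[-8.5,0,-8,0,0,0]]

```text
time: 6.4
tool_pos: [399.0, -39.5, 101.0]
tcp_rot: [180.0, -0.0, 8.2]
ft_force: [-0.1, 0.1, 0.1]
finger_gap: 85.5
grip_force: 0.0
```

Emit:
play_rows:
  motion:
    - [[0,0,0,0,0,0],[0,0,0,0,0,0],[0,0,0,0,0,0]]
  jaw: 0.45

```text
time: 6.7
tool_pos: [401.1, -39.1, 100.4]
tcp_rot: [-180.0, 0.0, 8.2]
ft_force: [0.7, -0.0, -0.1]
finger_gap: 44.0
grip_force: 0.0
```

```bash
python3 w.py w3
```

```text
[401.1 -39.1 100.4] [-1.7999e+02  1.0000e-02  8.2400e+00] [ 0.7 -0.  -0.1]
[ 287   14   72  130 8857] z22 (array([485.2, -25.2]), 79.6, 44.6, 8.2) z0.5 (array([486.9, -24.9]), 87.3, 48.9, 8.2)
```

View pics/w3.png

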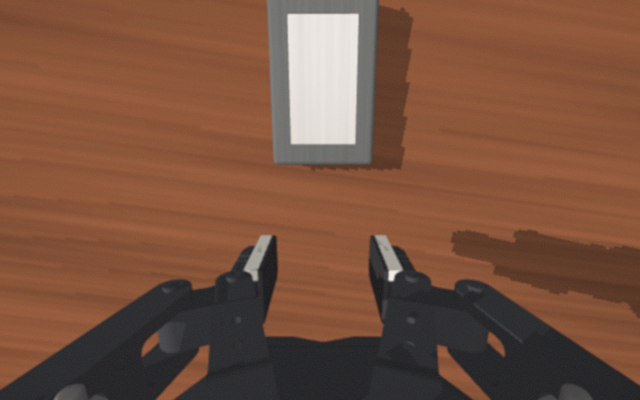

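The tin at (323,80) lies square to the tool, at (485,-26) and yaw 8.2°, with the fingers behind it. I'll check its offset from the liner in one top image.

```bash
cat > t.py <<'E'
from h import *
from bench import optics
p=optics.snapshot('top');im=p['pixels'];hsv=cv2.cvtColor(im,cv2.COLOR_RGB2HSV)
white=((hsv[...,1]<45)&(hsv[...,2]>190)).astype(np.uint8)
grey=((hsv[...,1]<90)&(hsv[...,2]>50)).astype(np.uint8)
for n,m,b,z in(('label',white,(330,220,430,290),22),('tin',grey,(330,220,430,290),22),('liner',white,(340,185,395,222),.5)):
    q=big(m,b);print(n,cv2.boundingRect(q),rect(ray(p,q,z)))
cv2.imwrite('pics/top2.png',cv2.resize(im[110:310,230:450,::-1],None,fx=3.6,fy=3))
E
python3 t.py
```

```text
label (362, 241, 27, 41) (array([484.2, -27.7]), 80.6, 44.0, 8.4)
tin (355, 234, 41, 56) (array([483.9, -27.2]), 109.5, 69.9, 8.29)
liner (349, 195, 32, 22) (array([603.3, -10.1]), 65.7, 38.9, -81.61)
```

The tin is on the bay's centre line to within 1 mm, with yaw 8.3°. It needs about 172 mm of travel, plus 18 mm for the fingertips to reach it. I'll lower behind it and push.

Emit:
play_rows:
  motion:
    - [[0,0,3,0,0,0],[0,0,6,0,0,0],[0,0,8.5,0,0,0],[0,0,9.6,0,0,0],[0,0,9.7,0,0,0]]

```text
time: 7.3
tool_pos: [399.2, -38.8, 1.9]
tcp_rot: [-179.9, 0.2, 8.2]
ft_force: [-0.3, 0.4, -0.1]
finger_gap: 38.3
grip_force: 0.0
```

Emit:
play_rows:
  motion:
    - [[0.5,0,0,0,0,0],[1,0,0,0,0,0],[1.4,0,0,0,0,0],[1.8,0,0,0,0,0],[2.2,0,0,0,0,0]]

```text
time: 7.8
tool_pos: [422.9, -36.1, 3.8]
tcp_rot: [180.0, -0.0, 8.2]
ft_force: [-2.2, -0.4, 1.4]
finger_gap: 38.4
grip_force: 1.0
```

Emit:
play_rows:
  motion:
    - [[0.6,0,0,0,0,0],[1.2,0,0,0,0,0],[1.8,0,0,0,0,0],[2.4,0,0,0,0,0],[3,0,0,0,0,0]]

```text
time: 8.3
tool_pos: [452.5, -31.7, 3.3]
tcp_rot: [-180.0, 0.0, 8.2]
ft_force: [-2.3, 1.0, 0.8]
finger_gap: 38.5
grip_force: 0.9
```

Emit:
play_rows:
  motion:
    - [[0.6,0,0,0,0,0],[1.2,0,0,0,0,0],[1.8,0,0,0,0,0],[2.4,0,0,0,0,0],[3,0,0,0,0,0]]

```text
time: 8.8
tool_pos: [482.2, -27.4, 3.4]
tcp_rot: [-180.0, 0.0, 8.2]
ft_force: [-2.0, -0.4, 1.4]
finger_gap: 38.2
grip_force: 0.9
```

```bash
python3 w.py w4; python3 go.py 589 -12 3 8.25
```

```text
[482.2 -27.4   3.4] [-180.      0.      8.23] [-2.  -0.4  1.4]
[  258     0   128   213 25075] z22 (array([546.6, -16.1]), 77.1, 44.2, 8.17) z0.5 (array([546.4, -16. ]), 90.4, 51.9, 8.17)
at [483.2 -27.4   3.7] [ 1.7999e+02 -7.0000e-02  8.2200e+00] t 8.85 
row [ 1.069e+01 -1.000e-02  8.000e-02] [ 0.01 -0.07 -0.03]
```

View pics/w4.png

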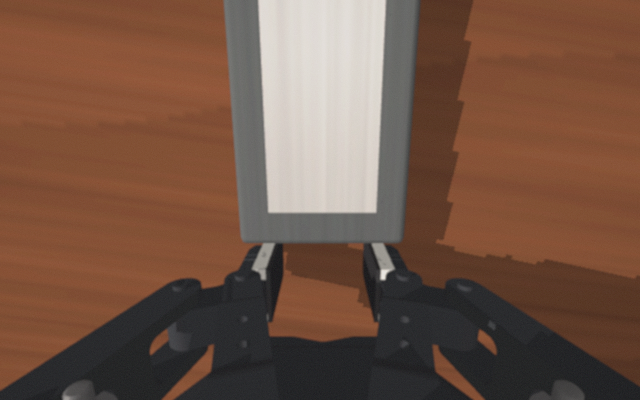

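The tin's rear edge at row 242 sits squarely against both fingertips, still at yaw 8.2° with about 2 N of push. About 107 mm remain.

Emit:
play_rows:
  motion:
    - [[0.6,0,0,0,0,0],[1.2,0,0,0,0,0],[1.8,0,0,0,0,0],[2.4,0,0,0,0,0],[3,0,0,0,0,0]]

```text
time: 9.35
tool_pos: [512.0, -23.1, 3.4]
tcp_rot: [-180.0, 0.0, 8.2]
ft_force: [-1.8, -0.5, -0.1]
finger_gap: 38.2
grip_force: 0.5
```

Emit:
play_rows:
  motion:
    - [[0.6,0,0,0,0,0],[1.2,0,0,0,0,0],[1.8,0,0,0,0,0],[2.4,0,0,0,0,0],[3,0,0,0,0,0]]

```text
time: 9.85
tool_pos: [541.7, -18.8, 3.4]
tcp_rot: [-180.0, -0.0, 8.2]
ft_force: [-0.6, 0.1, 0.8]
finger_gap: 38.3
grip_force: 0.6
```

Emit:
play_rows:
  motion:
    - [[0.6,0,0,0,0,0],[1.2,0,0,0,0,0],[1.8,0,0,0,0,0],[2.4,0,0,0,0,0],[3,0,0,0,0,0]]

```text
time: 10.35
tool_pos: [571.3, -14.5, 3.4]
tcp_rot: [180.0, 0.0, 8.2]
ft_force: [-1.9, 0.1, 0.5]
finger_gap: 38.6
grip_force: 0.6
```

Emit:
play_rows:
  motion:
    - [[0.2,0,0,0,0,0],[0.4,0,0,0,0,0],[0.6,0,0,0,0,0],[0.8,0,0,0,0,0],[1,0,0,0,0,0]]

```text
time: 10.85
tool_pos: [580.8, -13.2, 3.5]
tcp_rot: [-180.0, 0.0, 8.2]
ft_force: [-1.5, 0.4, 1.1]
finger_gap: 38.7
grip_force: 0.9
```

Emit:
play_rows:
  motion:
    - [[0.1,0,0,0,0,0],[0.2,0,0,0,0,0],[0.3,0,0,0,0,0],[0.4,0,0,0,0,0],[0.4,0,0,0,0,0]]

```text
time: 11.35
tool_pos: [584.9, -12.6, 3.4]
tcp_rot: [180.0, -0.0, 8.2]
ft_force: [-1.0, -0.2, 0.4]
finger_gap: 38.3
grip_force: 0.4
```

Emit:
play_rows:
  motion:
    - [[0.1,0,0,0,0,0],[0.2,0,0,0,0,0],[0.3,0,0,0,0,0],[0.3,0,0,0,0,0]]

```text
time: 11.75
tool_pos: [587.9, -12.1, 3.4]
tcp_rot: [180.0, -0.0, 8.2]
ft_force: [-0.4, 0.4, 0.5]
finger_gap: 38.2
grip_force: 0.3
```

Emit:
play_rows:
  motion:
    - [[0.1,0,0,0,0,0],[0.2,0,0,0,0,0],[0.2,0,0,0,0,0]]

```text
time: 12.05
tool_pos: [589.8, -11.9, 3.4]
tcp_rot: [-180.0, -0.0, 8.2]
ft_force: [-1.3, -0.4, -0.5]
finger_gap: 38.5
grip_force: 0.2
```

Emit:
play_rows:
  motion:
    - [[0.1,0,0,0,0,0],[0.2,0,0,0,0,0],[0.2,0,0,0,0,0]]

```text
time: 12.35
tool_pos: [590.6, -11.7, 3.2]
tcp_rot: [-180.0, 0.1, 8.2]
ft_force: [-6.6, -1.2, 4.5]
finger_gap: 38.6
grip_force: 3.4
```

Emit:
play_rows:
  motion:
    - [[0.1,0,0,0,0,0],[0.1,0,0,0,0,0]]

```text
time: 12.55
tool_pos: [590.6, -11.7, 3.0]
tcp_rot: [-180.0, 0.3, 8.2]
ft_force: [-11.9, -2.5, 7.6]
finger_gap: 38.1
grip_force: 5.7
```

```bash
python3 w.py w5
```

```text
[590.6 -11.7   3. ] [-179.98    0.26    8.23] [-11.9  -2.5   7.6]
[ 565    0   75  155 9665] z22 (array([ 679.6, -100.9]), 57.9, 26.5, 22.92) z0.5 (array([ 683.4, -118.3]), 67.9, 31.1, 22.92)
```

View pics/w5.png

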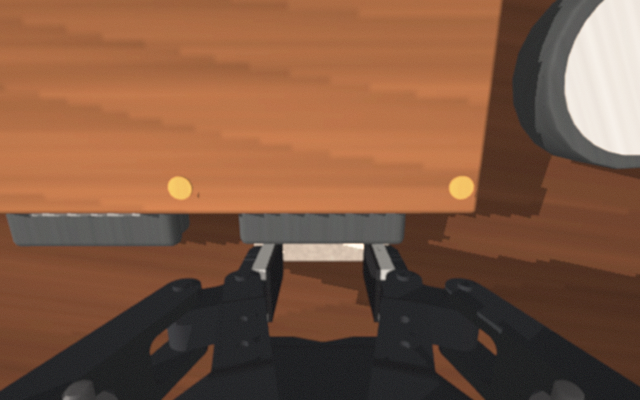

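The force rose to 12 N without further travel, and the tin's front edge (row 242) lines up with the stored tin's (row 244), so it is home. I'll back off and rise.

Emit:
play_rows:
  motion:
    - [[-0.5,0,0,0,0,0],[-1.5,0,0,0,0,0],[-4,0,0,0,0,0],[-8,0,0,0,0,0],[-11,0,-2,0,0,0]]

```text
time: 13.1
tool_pos: [479.1, -26.8, 20.5]
tcp_rot: [-179.9, 0.3, 8.2]
ft_force: [0.1, -0.1, 0.7]
finger_gap: 38.4
grip_force: 0.0
```

Emit:
play_rows:
  motion:
    - [[-2,0,-4,0,0,0],[-4,0,-8,0,0,0],[-6,0,-12,0,0,0],[-6,0,-14,0,0,0],[-6,0,-14,0,0,0]]

```text
time: 13.6
tool_pos: [426.4, -36.4, 167.6]
tcp_rot: [179.8, -0.5, 8.2]
ft_force: [0.8, 0.1, 0.2]
finger_gap: 38.5
grip_force: 0.0
```

Emit:
play_rows:
  motion:
    - [[0,0,0,0,0,0],[0,0,0,0,0,0],[0,0,0,0,0,0]]

```text
time: 13.9
tool_pos: [423.4, -35.5, 161.7]
tcp_rot: [-179.9, 0.2, 8.2]
ft_force: [-0.5, -0.3, -1.0]
finger_gap: 38.1
grip_force: 0.0
```

```bash
python3 - <<'E'
from h import *
from bench import optics
p=optics.snapshot('top');cv2.imwrite('pics/top3.png',cv2.resize(p['pixels'][110:310,230:450,::-1],None,fx=3.6,fy=3,interpolation=cv2.INTER_CUBIC))
E
```

```text
(no output)
```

View pics/top3.png

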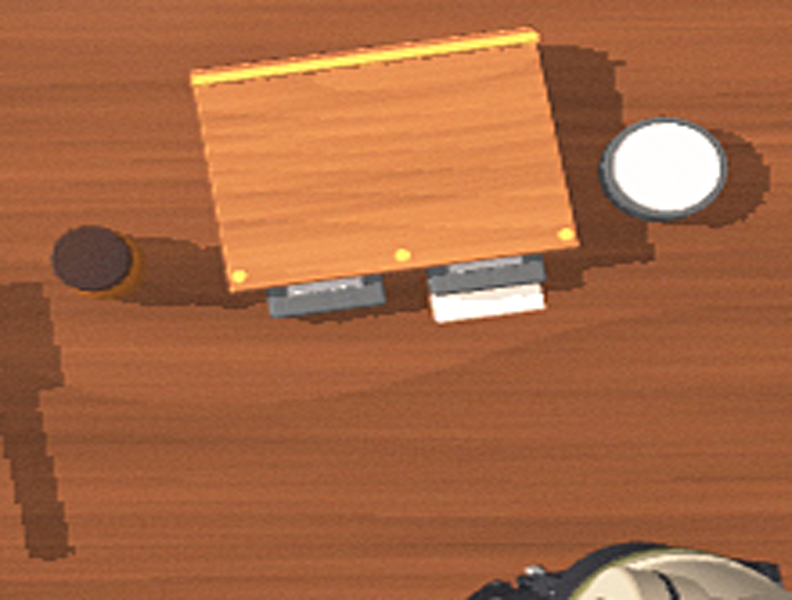

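The tin is home and square at (487,272), showing the same overhang as the stored tin. Everything else is where it was and the arm is clear.

```bash
python3 -c "
from bench import job;print(job.hand_in())"
```

```text
the job is handed in; nothing more can be done
None
```

The tin is fully home against the back stop in the lined bay, slid along the table the whole way; nothing else was moved, the arm is clear, and I handed the job in at about 14 s.

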